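# Open the latched ingredient caddy and put the sugar shaker in it

### The arm

A 6-joint arm with a two-finger parallel gripper is mounted at the origin on the work surface. World frame = base frame: x ahead of the robot, y to its left, z up, the work surface at z = 0. Lengths are in m, angles in rad, forces in N, time in s.
With the tool pointing down it reaches from about 0.35 to 0.775 m from the base axis. Payload 7.3 kg.
Tool frame: the origin (TCP) lies at the very end of the fingers, on their centre line; the grasp point (between the pads) lies 19 mm behind it; x points along the fingers, y is the direction in which the jaws open and shut, and the axes are right-handed (so a half turn about x gives the same grasp; the last joint's range is limited). The gripper opens to 92 mm and grips with 3 to 60 N. Pads are 19 mm wide; open, the fingers measure 130 mm over their backs; the gripper's body (75 mm by 190 mm) begins 47 mm behind the grasp point.
Start: joints at [-1.391, 0.342, 1.524, -0, 1.275, -0.146], TCP at [0.168, -0.497, 0.227] pointing down, gripper open.
Joint ranges: [-2.53, 2.53], [-0.77, 2.02], [0.04, 2.7], [-1, 4.14], [0.28, 2.66], [-3.11, 3.11]. Speed limits (rad/s): [2.57, 2.57, 3.14, 3.14, 3.14, 3.14].

### API

Orientations are given as [roll, pitch, yaw] about the fixed x, y, z axes, in that order (R = Rz(yaw) Ry(pitch) Rx(roll)).
In Python, from cell import robot gives the robot as it stands.
- The arm moves only by the tool play_rows, never from a script. Its argument "moves" is a list that holds one entry, the list of rows, each a list of 5 numbers: the shift along the tool's x, y, z in m, then the turn about the tool's x in degrees, then the opening, from -1 (shut) to 1 (fully open), so that 0 is half open. A call has exactly 10 rows; each row shifts and turns the pose as measured when the row begins, along the tool's axes as they then stand; what a row does not reach is not made up. A row lasts 1/10 s, in which the tool goes at most 50 mm and 8.59 degrees, less where a joint would pass 70% of its speed; a pose out of reach is approached as far as the arm can. A call with a gripper value outside its range is refused whole. The fingers move at their own pace and stop on an object; "grip_force" is the grip in N (left out, the last holds). Time passes only in rows, so rows that do not move let the fingers close, or fill a call up. It gives the time, the measured TCP pose, the force and the opening at its end, in the units of the state.
- robot.observe(): the state, without advancing time (a new reading comes with each control period).
- robot.read_camera(name): name is "side" or "top" or "wrist"; returns the picture (384x512x3 uint8, red, green, blue); there is no depth.
- robot.get_calibration(name): a dict with "mtx" (3x3 intrinsics, pixels), "view" (4x4, takes a point from world to camera coordinates). Camera axes: x right, y up, looking along -z (the intrinsics and any distortion apply to the point x, -y, -z); pixel columns grow to the right and rows downward; lengths in m; the calibration is good to about 2 mm. A picture is of the moment at which its call begins: read the wrist's pose just before it. get_calibration takes no time and is no camera call; for the wrist camera it gives the pose at the moment of the call.
- robot.hand_in(): hands the job in, once; it reports no verdict.
Trained networks look in the newest picture that a camera, given by its name, has taken for a name from the list of things; names that differ only in an ending like _2 or _b are one class to them, and where a whole thing is asked for, a point or a joint stands for the part that bears it (a point fixed in the world has none). Each returns a list of dicts, best first, with "score" (0 to 1); they miss things now and then, are a little off and sometimes report something else, mostly with a low value. They report only what shows in the picture. A call takes as long as a camera call. They do not tell look-alikes from the thing itself.
- robot.spot_in(camera, label): "point" ([column, row] in pixels, amid what is visible of it).
The state is a dict: "time": time; "qpos": joint angles; "qvel": joint speeds; "joint_efforts": joint torques, N m; "tool_pos": TCP position; "tool_rot": TCP orientation; "contact_force": force on the tool from outside, world axes, zero at the start; "torque": the same for the moment, N m; "opening": finger opening in m.
Only numpy, scipy, OpenCV 4.12 (cv2) and the standard library are available. Lean on these libraries where they do the work, as an engineer would, in place of code of your own. Each camera call takes 0.05 s, during which the arm holds its last target.

### The job

Press the release tab of the steel ingredient caddy down and keep it down while you slide the caddy's cover along its rails, all the way open; press firmly, as with a thumb, but do not force it. Then take the dome-topped steel sugar shaker from the plywood rack: lift it up over the rack's front rail, draw it out through the front, clear of the rack, and set it down gently, upright, on the floor of the caddy's open bay. Do not knock over or push away the jars or the timer.

Things in the scene. Friction and masses are not known exactly. Their poses are not given: they have to be found in the camera images.
- caddy: The four fixed feet of the ingredient caddy, a steel box 300 (x) x 170 (y) x 107 mm with a white plastic cover in rails along its top. Origin on the bench under the box's centre; +x is the way the cover slides open, +z up. The box stands on screw feet, 8 to 22 mm off the bench, set differently each time (not measured). Above its underside: cover's top 102 mm, tops of walls and rails 107 mm.
- cover (a joint): Travel of the cover in m along the caddy's +x: 0 = shut, latched; 0.125 = fully open, end stop. Rail friction 2.5 N; stays where left. With the tab up it is blocked after 2.5 mm; until it has moved 20 mm the tab must be held in the last fifth of its stroke. The tab, a sprung tongue, gives from 3.5 N, sinks 8 mm to a firm stop at about 9 N and springs back. Over 35 N on cover or tab is forcing it.
- tab_start (a point): Point on the bench under the centre of the release tab's ribbed thumb pad as it is with the cover shut; axes as the caddy's. The pad, plain white like the cover, is at the cover's -x end, 41 (x) x 40 (y) mm, its top 111 mm above the box's underside, so 119 to 133 mm above the bench, 9 mm above the cover. Across its +x end, 18 mm from its centre, runs a stop lip 4 mm high, 5 mm thick.
- bay (a point): Point on the bench under the centre of the caddy's front bay, axes as the caddy's. The bay's floor is 6 mm above the box's underside, so 14 to 28 mm above the bench. With the cover fully open the bay's mouth is 130 (x) x 148 (y) mm and about 95 mm deep; two small lugs stick 12 mm in from the side walls near the -x end, just under the rails. Behind the bay (+x) is a closed store under a fixed deck.
- rack: Fixed plywood bench rack 130 (x) x 430 (y) x 190 mm high, open at front and top; origin at the centre of its underside, front faces its -x. Board top at 65 mm; end panels 12 mm thick and 190 mm high; back panel 135 mm high, its inner face at x = +57 mm. The front retaining rail is a steel bar 8 mm thick along y at x = -58 mm, its top 28 mm above the board.
- shaker_center (a point): Centre, half-way up, of the steel sugar shaker: a plain upright cylinder 56 mm across and 74 mm tall, straight-sided up to 66 mm, then a low perforated dome; about 0.15 to 0.3 kg. It stands on the rack's board in one of three places 108 mm apart along the rack, the two flat-lidded glass jars in the others. Its z axis is its upright axis.
- jar_a_center (a point): Centre of a glass jar with a flat steel lid, 56 mm across and 76 mm tall, on the rack: leave it.
- jar_b_center (a point): Centre of the other glass jar with a flat steel lid, the same size, on the rack: leave it.
- timer: White kitchen timer lying flat, 62 x 62 x 18 mm, origin under its centre: leave it.
Things that resemble listed ones, but are neither listed nor needed, are in the scene too. Leave any pink look-alike of the part that bears shaker_center alone.

How it is judged:
By the outcome, as a careful person would: the job done as asked, in the order asked, and still so for the second after the job is handed in, with the robot touching nothing.
It also fails if it takes over 59 s, if anything falls off the work surface, if the arm or the gripper's body presses on something with over 40 N, if the wrist force passes 120 N, or if a joint passes its speed limit or range.

## Working session

There is one attempt and no reset: what is moved stays moved. The work goes in short steps, Python scripts to look and compute and a tool call to move; the robot and the scene stay as the last step left them, time stands still between calls to the robot, and variables do not carry over. Pictures are saved under pics/ and viewed, and the job is handed in when it is done.

Besides the shell and the picture viewer there is one more tool, called after ">>>" by a JSON object that holds its "method" and its "body". play_rows: Moves the arm, as the interface text tells. Its arguments: {"type":"object","properties":{"moves":{"type":"array"},"grip_force":{"type":"number"}},"required":["moves"]}

```bash
ls -la; mkdir -p pics; python3 - <<'E'
from cell import robot
import cv2,numpy as np
print(robot.observe())
for n in ['side','top','wrist']:
    im=robot.read_camera(n); cv2.imwrite(f'pics/{n}0.png',im[:,:,::-1])
    c=robot.get_calibration(n); print(n,{k:np.round(np.array(v),4).tolist() for k,v in c.items()})
E
```

```text
total 12
drwxr-xr-x  3 agent agent 4096 Dec  7 13:49 .
drwxr-xr-x 23 root  root  4096 Dec  7 13:49 ..
drwxr-xr-x  2 agent agent 4096 Dec  7 13:49 pics
{'time': 0.0, 'qpos': array([-1.39100905e+00,  3.42704917e-01,  1.52505081e+00, -5.08180707e-06,
        1.27538577e+00, -1.45971422e-01]), 'qvel': array([-0.00085381, -0.00133885,  0.00181791,  0.00114739, -0.00092654,
       -0.00023124]), 'joint_efforts': array([-2.66489078e-03, -4.31247640e+01, -2.44207907e+01,  7.16361590e-02,
        5.58827980e-02, -1.12232040e-04]), 'tool_pos': array([ 0.16797251, -0.49696057,  0.22604241]), 'tool_rot': array([-1.71363033,  1.56924748,  1.7537225 ]), 'contact_force': array([ 0.05795373, -0.81259125, -0.45159141]), 'torque': array([ 0.00667986, -0.02354629, -0.00053166]), 'opening': 0.09207894713142284}
side {'mtx': [[362.5231, 0.0, 256.132], [0.0, 362.5231, 189.0521], [0.0, 0.0, 1.0]], 'view': [[-0.9937, -0.1118, 0.0087, 0.5254], [0.0827, -0.6786, 0.7298, -0.0498], [-0.0757, 0.7259, 0.6836, -0.9966], [0.0, 0.0, 0.0, 1.0]]}
top {'mtx': [[452.5713, 0.0, 255.5698], [0.0, 452.5713, 183.397], [0.0, 0.0, 1.0]], 'view': [[0.0229, -0.9996, 0.0133, 0.0502], [0.9908, 0.0245, 0.1329, -0.5192], [-0.1331, 0.0102, 0.991, -1.071], [0.0, 0.0, 0.0, 1.0]]}
wrist {'mtx': [[269.3526, 0.0, 252.3612], [0.0, 269.3526, 195.8648], [0.0, 0.0, 1.0]], 'view': [[0.3199, -0.9475, -0.0014, -0.5237], [0.9059, 0.3063, -0.2925, 0.0368], [0.2775, 0.0923, 0.9563, -0.3919], [0.0, 0.0, 0.0, 1.0]]}
```

View pics/side0.png

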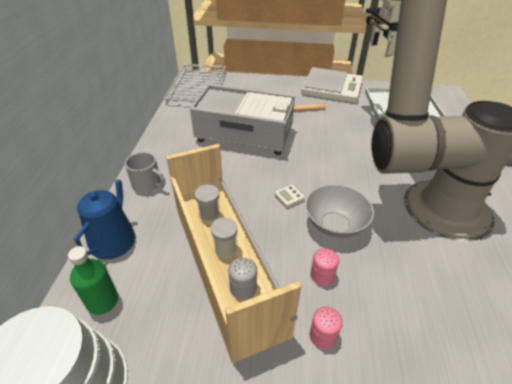

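View pics/top0.png

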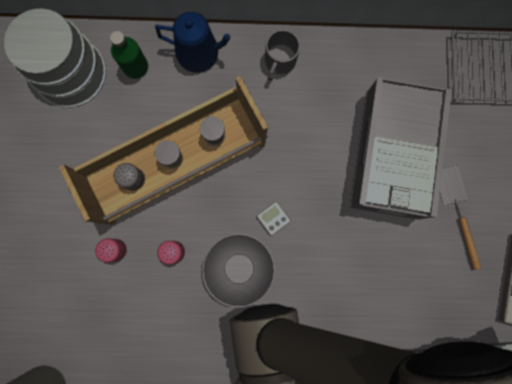

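View pics/wrist0.png

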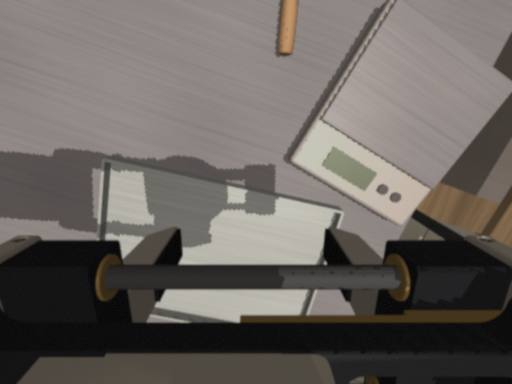

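Top view: the caddy is at about (405,148) with its tab near (400,197). The shaker with the perforated dome is at about (127,177), and the jars are at (168,153) and (212,129). The pink look-alikes are at (110,250) and (170,252). Next I'll zoom in on these for measurement.

```bash
python3 - <<'E'
import cv2,numpy as np
def crop(n,x0,y0,x1,y1,s,o):
    im=cv2.imread(n)[y0:y1,x0:x1]; im=cv2.resize(im,None,fx=s,fy=s,interpolation=cv2.INTER_CUBIC)
    im=np.clip(255*(im/255.)**0.6,0,255).astype(np.uint8)
    for c in range((x0//10+1)*10,x1,10):
        cv2.putText(im,str(c),((c-x0)*s-8,8),0,0.3,(0,0,255)); cv2.line(im,((c-x0)*s,9),((c-x0)*s,14),(0,0,255))
    for r in range((y0//10+1)*10,y1,10):
        cv2.putText(im,str(r),(0,(r-y0)*s+3),0,0.3,(0,0,255)); cv2.line(im,(20,(r-y0)*s),(25,(r-y0)*s),(0,0,255))
    cv2.imwrite(o,im)
crop('pics/top0.png',350,70,455,225,4,'pics/t_c.png') if 0 else crop('pics/top0.png',345,72,465,222,4,'pics/t_c.png')
crop('pics/side0.png',180,80,310,160,6,'pics/s_c.png')
crop('pics/top0.png',60,75,275,225,3,'pics/t_r.png')
crop('pics/side0.png',160,140,310,365,2,'pics/s_r.png')
E
```

```text
(no output)
```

View pics/t_c.png

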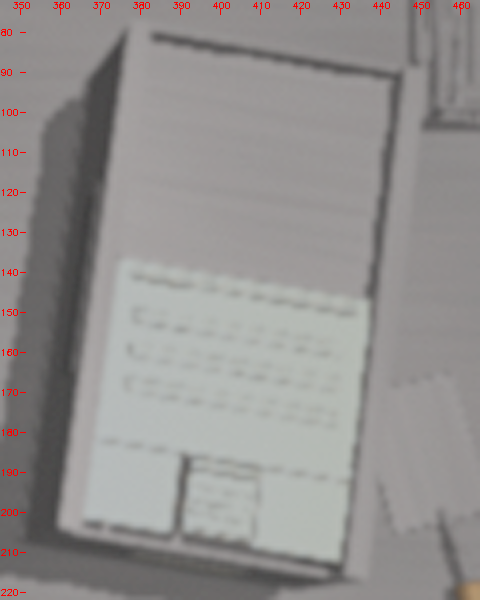

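View pics/s_c.png

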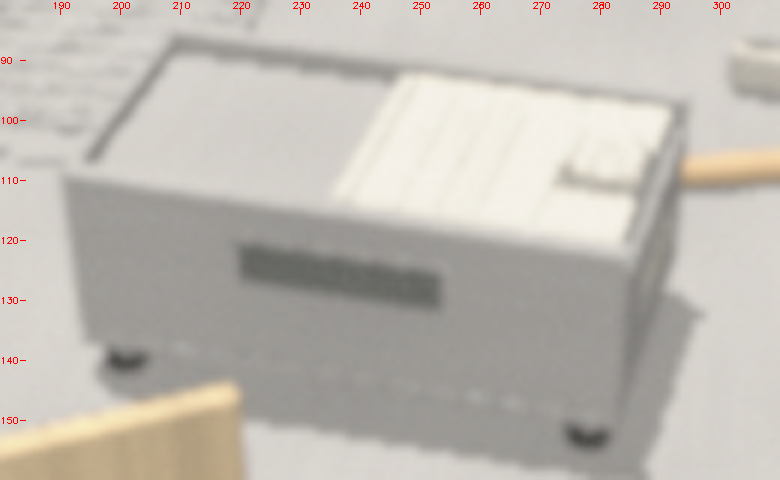

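View pics/t_r.png

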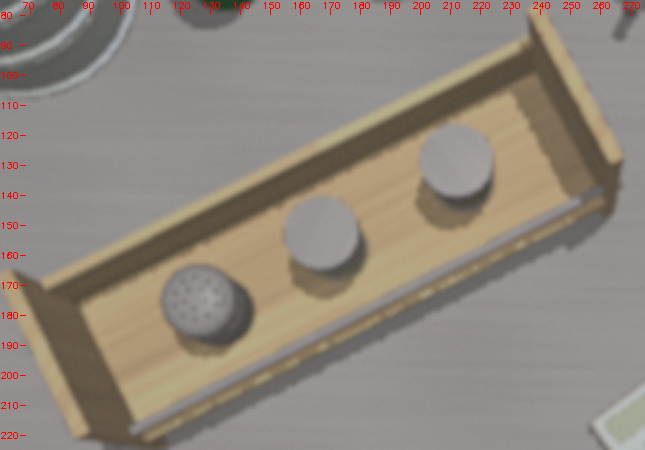

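View pics/s_r.png

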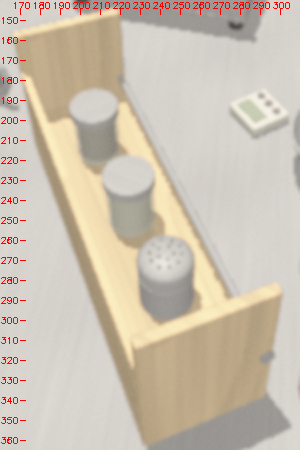

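```bash
cat > h.py <<'E'
import numpy as np,cv2
from scipy.optimize import least_squares
from cell import robot
def cal(n):
    c=robot.get_calibration(n); return np.array(c['mtx']),np.array(c['view'])
def proj(P,c):
    K,V=c; P=np.atleast_2d(P); q=P@V[:3,:3].T+V[:3,3]; q=q*[1,-1,-1]; u=q@K.T; return u[:,:2]/u[:,2:]
def ray(px,c,z):
    K,V=c; d=np.linalg.inv(K)@[px[0],px[1],1]; d=d*[1,-1,-1]; R=V[:3,:3]; d=R.T@d; o=-R.T@V[:3,3]
    return o+d*(z-o[2])/d[2]
def Rz(a): return np.array([[np.cos(a),-np.sin(a)],[np.sin(a),np.cos(a)]])
def toW(p,pose):
    p=np.atleast_2d(p).astype(float); o=p.copy(); o[:,:2]=p[:,:2]@Rz(pose[2]).T+pose[:2]; return o
E
python3 - <<'E'
from h import *
T,S=cal('top'),cal('side')
X=.15;Y=.085
L=[(T,X,Y,.107,378,79),(T,X,-Y,.107,446,88),(T,-X,-Y,.107,437,217),(T,-X,Y,.107,359,206),
(S,X,Y,.107,191,110),(S,-X,Y,.107,285,123),(S,-X,-Y,.107,294,97),(S,X,-Y,.107,208,86),(S,X,Y,0,194,137),(S,-X,Y,0,282.5,151)]
def f(p):
    return np.concatenate([(proj(toW([a,b,z+p[3]],p),c)[0]-[u,v]) for c,a,b,z,u,v in L])
r=least_squares(f,[.6,-.3,0,.015],loss='soft_l1'); p=r.x; print('caddy',p,np.round(r.fun.reshape(-1,2),1).tolist())
for px in [(400,197.5)]:
    w=ray(px,T,p[3]+.111); print('tab w',w, 'local',(w[:2]-p[:2])@Rz(p[2]))
w=ray((280.5,107.5),S,p[3]+.111); print('tab side',w,(w[:2]-p[:2])@Rz(p[2]))
A=.065;B=.215
M=[(T,A,B,.19,63,165),(T,-A,B,.19,84,220),(T,A,-B,.19,238,80),(T,-A,-B,.19,266,127),
(S,A,B,.19,226.5,309),(S,-A,B,.19,300,282),(S,A,-B,.19,170,157),(S,-A,-B,.19,220,147)]
def g(p):
    return np.concatenate([(proj(toW([a,b,z],p),c)[0]-[u,v]) for c,a,b,z,u,v in M])
r=least_squares(g,[.55,.3,.5],loss='soft_l1'); q=r.x; print('rack',q,np.round(r.fun.reshape(-1,2),1).tolist())
for n,px,z in [('shaker',(126,175),.133),('jarA',(167,152.5),.141),('jarB',(212,128.5),.141)]:
    w=ray(px,T,z); print(n,w,'rack-local',(w[:2]-q[:2])@Rz(q[2]),np.hypot(*w[:2]))
w=ray((242.5,271),S,.133);print('shaker side',w)
w=ray((272,218),T,.018);print('timer',w)
E
```

```text
caddy [ 0.60044543 -0.27734874 -0.12367781  0.0138928 ] [[-2.0, -0.5], [2.4, 1.1], [-0.6, -0.3], [2.2, -0.5], [-0.9, 0.2], [0.4, 0.3], [0.5, -1.2], [0.1, -1.0], [-0.1, 1.6], [0.7, 1.1]]
tab w [ 0.48183712 -0.26078852  0.1248928 ] local [-0.11974525  0.00180188]
tab side [ 0.48194588 -0.25605816  0.1248928 ] [-0.12022087  0.00650953]
rack [0.57010948 0.25631422 0.49949112] [[-3.8, 0.7], [1.0, 1.0], [4.1, -3.8], [3.9, 1.4], [-0.8, 3.5], [0.6, 3.0], [-3.2, -3.0], [-0.3, -5.0]]
shaker [0.51631262 0.35149723 0.133     ] rack-local [-0.00163365  0.10932172] 0.6246030940793923
jarA [0.56784448 0.26173315 0.141     ] rack-local [0.00060727 0.00584177] 0.6252612204938318
jarB [0.625063  0.1639872 0.141    ] rack-local [ 0.00401696 -0.10736867] 0.6462163430881217
shaker side [0.51522126 0.36009263 0.133     ]
timer [0.43539091 0.02010636 0.018     ]
```

```bash
cat >> h.py <<'E'
from scipy.spatial.transform import Rotation as Ro
def st():
    o=robot.observe(); R=Ro.from_euler('xyz',o['tool_rot']).as_matrix(); return o,R
def plan(target,ydir=None):
    """total shift in tool axes (before turning), turn deg so tool y // ydir (nearest sign)"""
    o,R=st(); d=R.T@(np.array(target)-o['tool_pos']); out=[np.round(d*1000,1).tolist()]
    if ydir is not None:
        v=R.T@np.array([np.cos(ydir),np.sin(ydir),0]); a=np.degrees(np.arctan2(v[2],v[1]))
        out+=['turn options',round(a,1),round((a+360)%360-180,1)]
    print('tool',np.round(o['tool_pos'],4),'yaw y-axis',np.round(np.degrees(np.arctan2(R[1,1],R[0,1])),1),'q6',round(o['qpos'][5],3),'F',np.round(o['contact_force'],1),'t',round(o['time'],2),'open',round(o['opening'],4)); print('shift mm',*out)
    return d
E
python3 - <<'E'
from h import *
o,R=st(); print(np.round(R,3))
plan([.480,-.260,.2],-0.1237+np.pi/2)
K,V=cal('wrist'); c=-V[:3,:3].T@V[:3,3]; print('cam in tool',R.T@(c-o['tool_pos']),'look',R.T@(-V[2,:3]))
E
```

```text
[[-0.     0.32  -0.947]
 [ 0.001 -0.947 -0.32 ]
 [-1.    -0.001 -0.   ]]
tool [ 0.168  -0.4971  0.2262] yaw y-axis -71.3 q6 -0.146 F [0.7 0.3 0.9] t 0.15 open 0.0918
shift mm [26.4, -124.7, -371.5] turn options -154.2 25.8
cam in tool [-0.15861058 -0.00059982 -0.07929075] look [ 9.56233236e-01 -3.42069269e-04  2.92605334e-01]
```

```bash
cat >> h.py <<'E'
def rows(target,turn,n=10,keep=10):
    o,R=st(); d=(np.array(target)-o['tool_pos'])/n
    for i in range(n):
        s=R.T@d; print([round(float(x),3) for x in s]+[round(turn/n,2)]) ; R=R@Ro.from_euler('x',turn/n,degrees=True).as_matrix()
E
python3 - <<'E'
from h import *
rows([.480,-.260,.2],25.8)
E
```

```text
[0.003, -0.012, -0.037, 2.58]
[0.003, -0.014, -0.037, 2.58]
[0.003, -0.016, -0.036, 2.58]
[0.003, -0.017, -0.035, 2.58]
[0.003, -0.019, -0.034, 2.58]
[0.003, -0.02, -0.033, 2.58]
[0.003, -0.022, -0.032, 2.58]
[0.003, -0.023, -0.031, 2.58]
[0.003, -0.025, -0.03, 2.58]
[0.003, -0.026, -0.029, 2.58]
```

>>> {"method": "play_rows", "body": {"moves": [[[0.003,-0.012,-0.037,2.6,-1],[0.003,-0.014,-0.037,2.6,-1],[0.003,-0.016,-0.036,2.6,-1],[0.003,-0.017,-0.035,2.6,-1],[0.003,-0.019,-0.034,2.6,-1],[0.003,-0.02,-0.033,2.6,-1],[0.003,-0.022,-0.032,2.6,-1],[0.003,-0.023,-0.031,2.6,-1],[0.003,-0.025,-0.03,2.6,-1],[0.003,-0.026,-0.029,2.6,-1]]], "grip_force": 20}}

```text
time: 1.15
tool_pos: [0.488, -0.2587, 0.1926]
tool_rot: [-0.522, 1.567, 2.464]
contact_force: [0.1, -0.8, -0.2]
opening: 0.0165
```

```bash
python3 - <<'E'
from h import *
plan([.481,-.260,.2],-0.1237+np.pi/2)
c=cal('wrist'); im=robot.read_camera('wrist')[:,:,::-1]; cv2.imwrite('pics/w1.png',im)
plan([.481,-.260,.2],-0.1237+np.pi/2)
g=np.clip(255*(im/255.)**0.6,0,255).astype(np.uint8)
cv2.imwrite('pics/w1b.png',cv2.resize(g,None,fx=1.55,fy=1.55,interpolation=cv2.INTER_CUBIC))
p=[.60044,-.27735,-.12368,.0139]
for l in [(-.1,.02),(-.1402,.02),(-.1402,-.02),(-.1,-.02),(-.15,.085),(-.15,-.085)]:
    print(l,proj(toW([l[0],l[1],.111+p[3] if abs(l[1])<.05 else .107+p[3]],p),c))
E
```

```text
tool [ 0.488  -0.2587  0.1926] yaw y-axis -98.9 q6 1.1 F [ 0.1 -0.8 -0.2] t 1.15 open 0.0165
shift mm [-7.3, 2.4, 6.7] turn options 178.2 -1.8
tool [ 0.4918 -0.255   0.192 ] yaw y-axis -98.9 q6 1.106 F [ 1.3  3.3 -0. ] t 1.2 open 0.0124
shift mm [-8.0, 6.6, 9.9] turn options 178.2 -1.8
(-0.1, 0.02) [[235.15346085 191.54157852]]
(-0.1402, 0.02) [[237.39609747 233.52344323]]
(-0.1402, -0.02) [[280.96923694 232.27722294]]
(-0.1, -0.02) [[280.92804147 190.14829367]]
(-0.15, 0.085) [[169.53851651 243.12499015]]
(-0.15, -0.085) [[349.82637641 238.02916561]]
```

View pics/w1b.png

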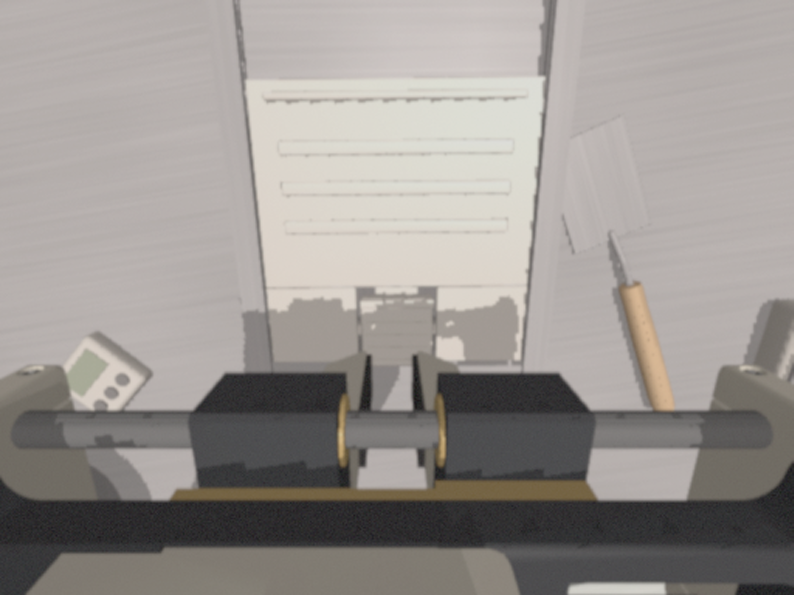

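```bash
python3 - <<'E'
from h import *
p=[.60044,-.27735,-.12368,.0139]
t=toW([-.1195,.001,.135],p)[0];print(t)
plan(t,-0.1237+np.pi/2)
print(robot.observe()['qvel'])
E
```

```text
[ 0.48197618 -0.26161553  0.135     ]
tool [ 0.4918 -0.255   0.192 ] yaw y-axis -98.9 q6 1.106 F [ 1.3  3.3 -0. ] t 1.2 open 0.0124
shift mm [57.0, 8.4, 8.6] turn options 178.2 -1.8
[-0.06858999 -0.03468469  0.06569861 -0.01874279  0.00625619 -0.21946103]
```

>>> {"method": "play_rows", "body": {"moves": [[[0.004,0.003,0.003,-0.6,-1],[0.005,0.002,0.002,-0.6,-1],[0.006,0.002,0.002,-0.6,-1],[0.007,0.001,0.001,0,-1],[0.007,0,0,0,-1],[0.007,0,0,0,-1],[0.006,0,0,0,-1],[0.005,0,0,0,-1],[0.003,0,0,0,-1],[0,0,0,0,-1]]]}}

```text
time: 2.2
tool_pos: [0.479, -0.2633, 0.136]
tool_rot: [-0.842, 1.563, 2.178]
contact_force: [0.0, 0.7, 0.1]
opening: 0.0005
```

```bash
python3 - <<'E'
from h import *
p=[.60044,-.27735,-.12368,.0139]
t=toW([-.1195,.001,.135],p)[0]
plan(t,-0.1237+np.pi/2)
E
```

```text
tool [ 0.479  -0.2633  0.136 ] yaw y-axis -97.0 q6 1.047 F [0.  0.7 0.1] t 2.2 open 0.0005
shift mm [1.0, -2.1, -2.8] turn options -179.9 0.1
```

>>> {"method": "play_rows", "body": {"moves": [[[0.001,-0.002,-0.002,0,-1],[0.001,0,0,0,-1],[0.001,0,0,0,-1],[0.001,0,0,0,-1],[0.001,0,0,0,-1],[0.001,0,0,0,-1],[0.001,0,0,0,-1],[0.001,0,0,0,-1],[0.001,0,0,0,-1],[0.001,0,0,0,-1]]]}}

```text
time: 3.2
tool_pos: [0.4818, -0.2615, 0.1293]
tool_rot: [-0.985, 1.566, 2.036]
contact_force: [-2.1, 1.8, 7.6]
opening: 0.0006
```

>>> {"method": "play_rows", "body": {"moves": [[[0.001,0,0,0,-1],[0.001,0,0,0,-1],[0.001,0,0,0,-1],[0.0015,0,0,0,-1],[0.0015,0,0,0,-1],[0.0015,0,0,0,-1],[0.0015,0,0,0,-1],[0.0015,0,0,0,-1],[0.0015,0,0,0,-1],[0.0015,0,0,0,-1]]]}}

```text
time: 4.2
tool_pos: [0.4833, -0.2618, 0.1261]
tool_rot: [3.095, 1.564, -0.168]
contact_force: [-2.9, 2.5, 10.2]
opening: 0.0005
```

```bash
python3 - <<'E'
from h import *
p=[.60044,-.27735,-.12368,.0139]
o,R=st();print((o['tool_pos'][:2]-p[:2])@Rz(p[2]),R[:,0], o['contact_force'])
im=robot.read_camera('wrist')[:,:,::-1]
g=np.clip(255*(im/255.)**0.5,0,255).astype(np.uint8)[80:300,120:390]
cv2.imwrite('pics/w2.png',cv2.resize(g,None,fx=2.6,fy=2.6,interpolation=cv2.INTER_CUBIC))
im=robot.read_camera('side')[:,:,::-1]
cv2.imwrite('pics/s2.png',cv2.resize(im[60:180,170:340],None,fx=4,fy=4,interpolation=cv2.INTER_CUBIC))
o,R=st();print(o['tool_pos'], o['contact_force'])
E
```

```text
[-0.11819753  0.00095821] [ 0.00712413 -0.00121021 -0.99997389] [-2.88049375  2.48175576 10.23011024]
[ 0.48334485 -0.2617791   0.12603093] [-2.49663433  2.23654987 10.10452933]
```

View pics/w2.png

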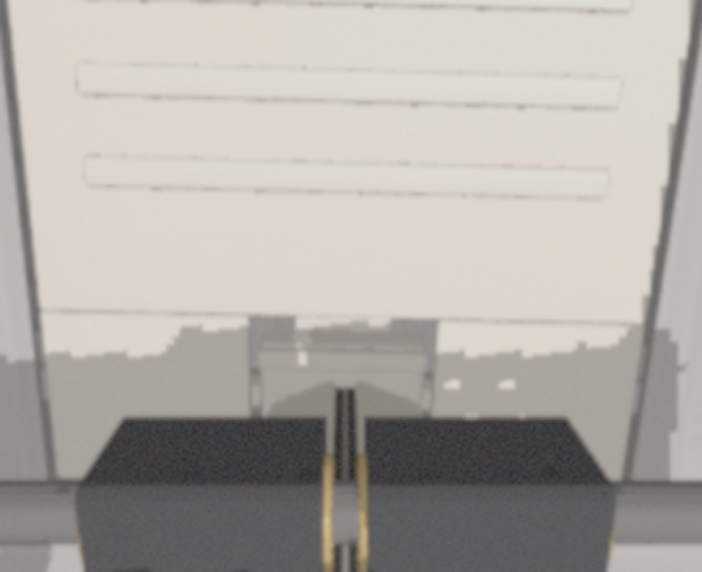

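View pics/s2.png

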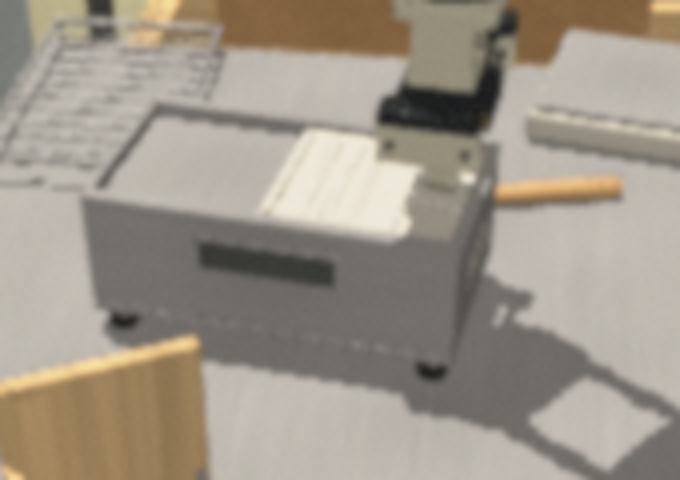

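>>> {"method": "play_rows", "body": {"moves": [[[0.002,0,0,0,-1],[0.002,0,0,0,-1],[0.0025,0,0,0,-1],[0.0025,0,0,0,-1],[0.0025,0,-0.001,0,-1],[0.0025,0,-0.001,0,-1],[0.0025,0,-0.001,0,-1],[0.0025,0,-0.001,0,-1],[0.0025,0,-0.001,0,-1],[0.0025,0,-0.001,0,-1]]]}}

```text
time: 5.3
tool_pos: [0.5006, -0.2644, 0.1243]
tool_rot: [2.888, 1.526, -0.375]
contact_force: [-2.1, 3.3, 14.7]
opening: 0.0006
```

```bash
python3 - <<'E'
from h import *
p=[.60044,-.27735,-.12368,.0139]
o,R=st();print((o['tool_pos']),(o['tool_pos'][:2]-p[:2])@Rz(p[2]),R[:,0], o['contact_force'])
E
```

```text
[ 0.50056233 -0.26444317  0.12427012] [-0.10070699  0.00048684] [ 0.04196465 -0.01652426 -0.99898244] [-2.1448432   3.33524946 14.65191949]
```

```bash
python3 - <<'E'
from h import *
im=robot.read_camera('wrist')[:,:,::-1]
g=np.clip(255*(im/255.)**0.5,0,255).astype(np.uint8)[80:300,120:390]
cv2.imwrite('pics/w3.png',cv2.resize(g,None,fx=2.6,fy=2.6,interpolation=cv2.INTER_CUBIC))
im=robot.read_camera('side')[:,:,::-1]
cv2.imwrite('pics/s3.png',cv2.resize(im[60:180,170:340],None,fx=4,fy=4,interpolation=cv2.INTER_CUBIC))
o,R=st();print(o['tool_pos'],R[:,0], o['contact_force'])
E
```

```text
[ 0.50081005 -0.2644723   0.12426824] [ 0.04242403 -0.01664957 -0.99896096] [-0.66446516  3.89568474 14.33044832]
```

View pics/w3.png

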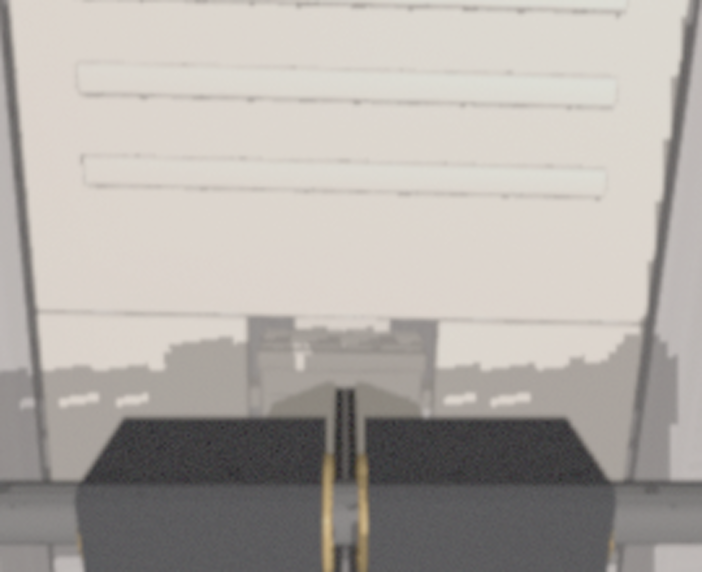

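View pics/s3.png

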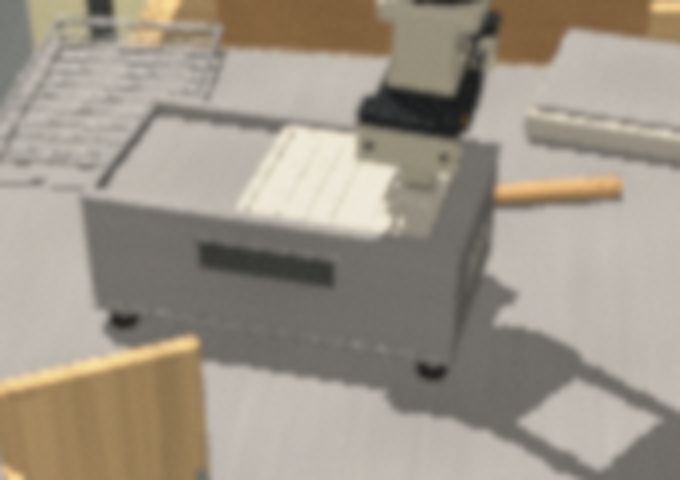

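>>> {"method": "play_rows", "body": {"moves": [[[0.0017,0,-0.002,0,-1],[0.0017,0,-0.002,0,-1],[0.0017,0,-0.002,0,-1],[0.0017,0,-0.002,0,-1],[0.0017,0,-0.002,0,-1],[0.0017,0,-0.002,0,-1],[0.0017,0,-0.002,0,-1],[0.0017,0,-0.002,0,-1],[0.0017,0,-0.002,0,-1],[0.0017,0,-0.002,0,-1]]]}}

```text
time: 6.4
tool_pos: [0.5287, -0.2685, 0.1251]
tool_rot: [2.862, 1.499, -0.4]
contact_force: [-2.0, 2.4, 10.1]
opening: 0.0003
```

```bash
cat > q.py <<'E'
from h import *
p=[.60044,-.27735,-.12368,.0139]
o,R=st();print(o['tool_pos'],'loc',(o['tool_pos'][:2]-p[:2])@Rz(p[2]),'x',R[:,0],'yaw',np.degrees(np.arctan2(R[1,1],R[0,1])), 'F',o['contact_force'],o['time'])
E
python3 q.py
```

```text
[ 0.5287091  -0.26848572  0.12512322] loc [-7.22765106e-02 -5.25099853e-05] x [ 0.06595799 -0.02792193 -0.99743166] yaw -96.95318614179367 F [-1.97772409  2.43578798 10.09148505] 6.4
```

>>> {"method": "play_rows", "body": {"moves": [[[0.0015,0,-0.005,0,-1],[0.0013,0,-0.006,0,-1],[0.0013,0,-0.006,0,-1],[0.0013,0,-0.006,0,-1],[0.0013,0,-0.006,0,-1],[0.0013,0,-0.006,0,-1],[0.0013,0,-0.006,0,-1],[0.0013,0,-0.006,0,-1],[0.0013,0,-0.005,0,-1],[0.0015,0,-0.003,0,-1]]]}}

```text
time: 7.4
tool_pos: [0.5877, -0.2771, 0.1275]
tool_rot: [2.829, 1.487, -0.433]
contact_force: [-3.6, 0.7, 7.2]
opening: 0.0001
```

```bash
python3 q.py
```

```text
[ 0.58771706 -0.27705959  0.12753915] loc [-0.01266158 -0.00128137] x [ 0.07637992 -0.03534187 -0.99645224] yaw -96.97175621143897 F [-3.61632331  0.73386117  7.15148176] 7.4
```

>>> {"method": "play_rows", "body": {"moves": [[[0.0022,0,-0.001,0,-1],[0.0022,0,-0.002,0,-1],[0.002,0,-0.002,0,-1],[0.002,0,-0.002,0,-1],[0.002,0,-0.002,0,-1],[0.002,0,-0.002,0,-1],[0.002,0,-0.002,0,-1],[0.002,0,-0.002,0,-1],[0.002,0,-0.002,0,-1],[0.002,0,-0.002,0,-1]]]}}

```text
time: 8.4
tool_pos: [0.6064, -0.28, 0.1242]
tool_rot: [2.79, 1.483, -0.471]
contact_force: [-15.4, 4.7, 18.0]
opening: 0.0004
```

```bash
python3 q.py; python3 - <<'E'
from h import *
im=robot.read_camera('wrist')[:,:,::-1]
g=np.clip(255*(im/255.)**0.5,0,255).astype(np.uint8)[80:300,120:390]
cv2.imwrite('pics/w4.png',cv2.resize(g,None,fx=2.6,fy=2.6,interpolation=cv2.INTER_CUBIC))
im=robot.read_camera('side')[:,:,::-1]
cv2.imwrite('pics/s4.png',cv2.resize(im[60:180,170:340],None,fx=4,fy=4,interpolation=cv2.INTER_CUBIC))
E
```

```text
[ 0.60637444 -0.28002578  0.12420878] loc [ 0.0062192  -0.00192324] x [ 0.07837666 -0.03992674 -0.99612397] yaw -96.91110633807251 F [-15.36727161   4.66840544  17.98631153] 8.4
```

View pics/w4.png

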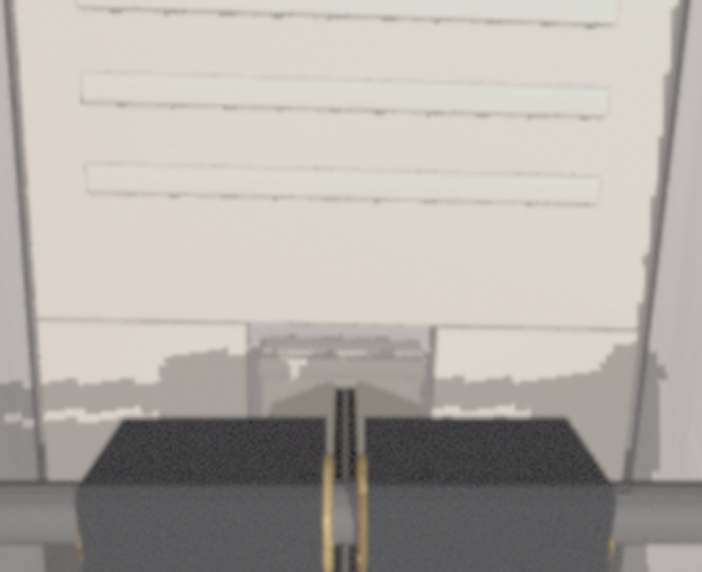

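View pics/s4.png

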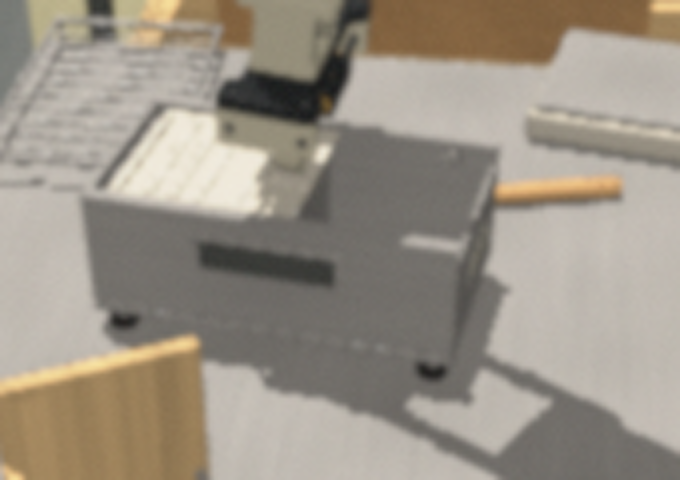

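>>> {"method": "play_rows", "body": {"moves": [[[0.001,0,-0.001,0,-1],[0.001,0,-0.0015,0,-1],[0.001,0,-0.0015,0,-1],[0.001,0,-0.0015,0,-1],[0.001,0,-0.0015,0,-1],[0.001,0,-0.0015,0,-1],[0.001,0,-0.0015,0,-1],[0.001,0,-0.0015,0,-1],[0.001,0,-0.0015,0,-1],[0.001,0,-0.0015,0,-1]]]}}

```text
time: 9.5
tool_pos: [0.6067, -0.28, 0.1271]
tool_rot: [2.661, 1.507, -0.599]
contact_force: [-8.5, 2.8, 10.4]
opening: 0.0007
```

```bash
python3 q.py
```

```text
[ 0.60665711 -0.27998172  0.12710095] loc [ 0.00649429 -0.00184464] x [ 0.05224915 -0.03570467 -0.99799559] yaw -96.87374431733545 F [-8.46120034  2.79059479 10.44793494] 9.5
```

>>> {"method": "play_rows", "body": {"moves": [[[0.0013,0.0005,-0.0015,0,-1],[0.0013,0.0005,-0.0015,0,-1],[0.0013,0.0005,-0.0015,0,-1],[0.0013,0.0005,-0.0017,0,-1],[0.0013,0.0005,-0.0017,0,-1],[0.0013,0.0005,-0.0017,0,-1],[0.0013,0.0005,-0.0017,0,-1],[0.0013,0.0005,-0.0017,0,-1],[0.0013,0.0005,-0.0017,0,-1],[0.0013,0.0005,-0.0017,0,-1]]]}}

```text
time: 10.5
tool_pos: [0.6076, -0.2806, 0.1262]
tool_rot: [2.446, 1.539, -0.814]
contact_force: [-10.0, 4.6, 11.3]
opening: 0.0005
```

```bash
python3 q.py
```

```text
[ 0.60761098 -0.28061585  0.12618714] loc [ 0.0075191  -0.00235626] x [ 0.02199259 -0.0232835  -0.99948697] yaw -96.775666669408 F [-9.97327264  4.59546505 11.32550139] 10.5
```

>>> {"method": "play_rows", "body": {"moves": [[[0.0013,0.001,-0.0017,0,-1],[0.0013,0.001,-0.0017,0,-1],[0.0013,0.001,-0.0017,0,-1],[0.0013,0.001,-0.0017,0,-1],[0.0013,0.001,-0.0017,0,-1],[0.0013,0.001,-0.0017,0,-1],[0.0013,0.001,-0.0017,0,-1],[0.001,0.0005,-0.001,0,-1],[0,0,0,0,-1],[-0.003,0,0,0,-1]]]}}

```text
time: 11.5
tool_pos: [0.6084, -0.2806, 0.1322]
tool_rot: [1.72, 1.562, -1.537]
contact_force: [0.8, -1.0, 1.0]
opening: 0.0003
```

```bash
python3 q.py
```

```text
[ 0.60841131 -0.28063908  0.13219896] loc [ 0.00831617 -0.00228057] x [ 2.92694887e-04 -8.70111844e-03 -9.99962102e-01] yaw -96.63285187329433 F [ 0.80153309 -0.96121771  1.0086143 ] 11.5
```

```bash
python3 - <<'E'
from h import *
rows([.60,-.28,.25],0,3)
print()
o,R=st(); 
import h
o0=dict(o); o0['tool_pos']=np.array([.608,-.281,.25]); h.st=lambda:(o0,R)
h.rows([.505,.335,.26],16.8,16)
E
```

```text
[-0.039, 0.0, 0.003, 0.0]
[-0.039, 0.0, 0.003, 0.0]
[-0.039, 0.0, 0.003, 0.0]

[-0.001, -0.037, 0.011, 1.05]
[-0.001, -0.037, 0.012, 1.05]
[-0.001, -0.037, 0.012, 1.05]
[-0.001, -0.037, 0.013, 1.05]
[-0.001, -0.037, 0.014, 1.05]
[-0.001, -0.036, 0.014, 1.05]
[-0.001, -0.036, 0.015, 1.05]
[-0.001, -0.036, 0.016, 1.05]
[-0.001, -0.036, 0.016, 1.05]
[-0.001, -0.035, 0.017, 1.05]
[-0.001, -0.035, 0.017, 1.05]
[-0.001, -0.035, 0.018, 1.05]
[-0.001, -0.034, 0.019, 1.05]
[-0.001, -0.034, 0.019, 1.05]
[-0.001, -0.034, 0.02, 1.05]
[-0.001, -0.033, 0.021, 1.05]
```

>>> {"method": "play_rows", "body": {"moves": [[[-0.03,0,0,0,-1],[-0.04,0,0,0,0.61],[-0.04,-0.01,0.004,0,0.61],[-0.01,-0.037,0.011,1,0.61],[-0.001,-0.037,0.012,1,0.61],[-0.001,-0.037,0.012,1,0.61],[-0.001,-0.037,0.013,1,0.61],[-0.001,-0.037,0.014,1,0.61],[-0.001,-0.036,0.014,1,0.61],[-0.001,-0.036,0.015,1,0.61]]]}}

```text
time: 12.5
tool_pos: [0.5586, 0.0036, 0.2583]
tool_rot: [1.993, 1.562, -1.401]
contact_force: [1.1, 0.0, 0.7]
opening: 0.0678
```

```bash
python3 - <<'E'
from h import *
rows([.505,.335,.26],10,9)
im=robot.read_camera('top')[:,:,::-1]
g=np.clip(255*(im/255.)**0.6,0,255).astype(np.uint8)[72:222,345:465]
cv2.imwrite('pics/t5.png',cv2.resize(g,None,fx=4,fy=4,interpolation=cv2.INTER_CUBIC))
E
```

```text
[-0.0, -0.034, 0.015, 1.11]
[-0.0, -0.034, 0.016, 1.11]
[-0.0, -0.034, 0.016, 1.11]
[-0.0, -0.033, 0.017, 1.11]
[-0.0, -0.033, 0.018, 1.11]
[-0.0, -0.033, 0.018, 1.11]
[-0.0, -0.032, 0.019, 1.11]
[-0.0, -0.032, 0.019, 1.11]
[-0.0, -0.031, 0.02, 1.11]
```

View pics/t5.png

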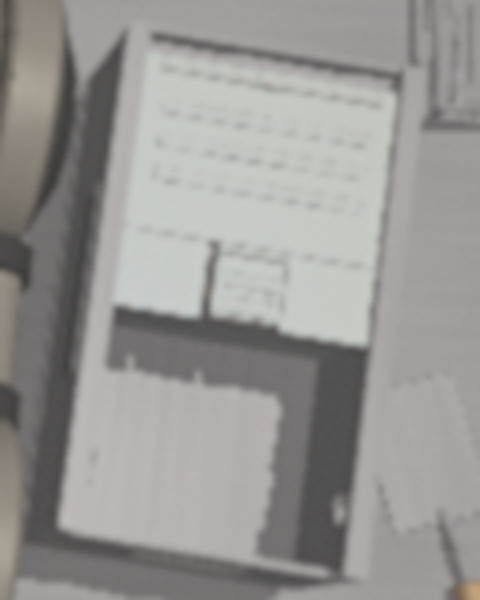

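The cover is open, with the bay mouth between crop corners (115,312) and (345,570). Next I'll go to the shaker.

>>> {"method": "play_rows", "body": {"moves": [[[0,-0.034,0.015,1.1,0.61],[0,-0.034,0.016,1.1,0.61],[0,-0.034,0.016,1.1,0.61],[0,-0.033,0.017,1.1,0.61],[0,-0.033,0.018,1.1,0.61],[0,-0.033,0.018,1.1,0.61],[0,-0.032,0.019,1.1,0.61],[0,-0.03,0.019,1.1,0.61],[0,-0.018,0.01,1.1,0.61],[0,0,0,0,0.61]]]}}

```text
time: 13.55
tool_pos: [0.5036, 0.3364, 0.2548]
tool_rot: [2.101, 1.566, -1.467]
contact_force: [-0.2, -0.4, 0.7]
opening: 0.0741
```

```bash
python3 - <<'E'
from h import *
q=[.5701,.2563,.4995]
plan([.5163,.3515,.107],np.radians(66.6))
c=cal('wrist');im=robot.read_camera('wrist')[:,:,::-1];plan([.5163,.3515,.107])
im=np.clip(255*(im/255.)**0.6,0,255).astype(np.uint8)
cv2.imwrite('pics/w6.png',cv2.resize(im,None,fx=1.55,fy=1.55,interpolation=cv2.INTER_CUBIC))
np.save('c6.npy',np.array([c[0],c[1][:3,:3],np.outer(c[1][:3,3],[1,0,0])]))
th=np.linspace(0,6.28,9)
print(proj(np.c_[.5163+.028*np.cos(th),.3515+.028*np.sin(th),0*th+.131],c).round(0).tolist())
E
```

```text
tool [0.5036 0.3364 0.2548] yaw y-axis -114.4 q6 2.462 F [-0.2 -0.4  0.7] t 13.55 open 0.0741
shift mm [147.7, -19.6, -5.0] turn options 179.0 -1.0
tool [0.5038 0.3352 0.2548] yaw y-axis -114.4 q6 2.461 F [-0.4  0.  -0.2] t 13.6 open 0.0738
shift mm [147.7, -20.7, -4.3]
[[223.0, 161.0], [210.0, 176.0], [212.0, 195.0], [226.0, 208.0], [246.0, 207.0], [259.0, 193.0], [258.0, 174.0], [244.0, 161.0], [223.0, 161.0]]
```

View pics/w6.png

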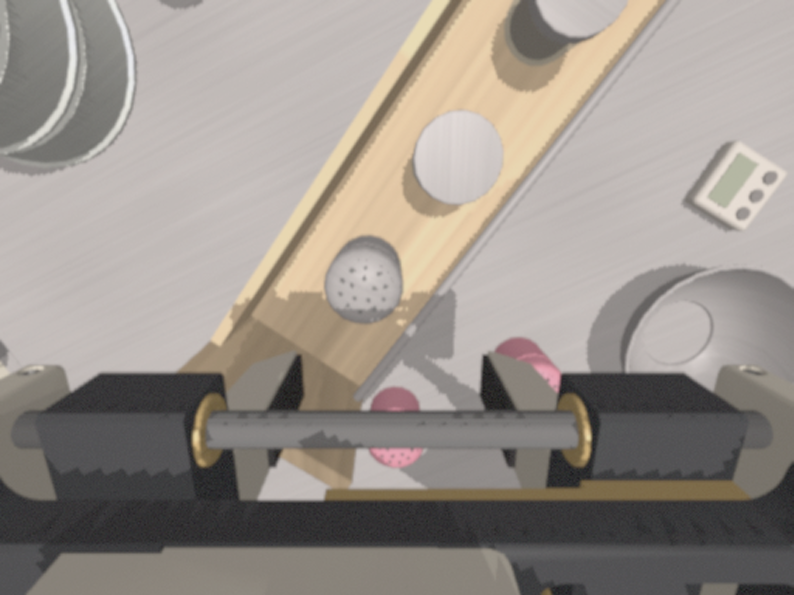

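```bash
python3 - <<'E'
from h import *
q=[.5701,.2563,.4995]
a=np.load('c6.npy'); V=np.eye(4);V[:3,:3]=a[1];V[:3,3]=a[2][:,0];c=(a[0],V)
T=cal('top')
def draw(im,c,s,off):
    for (x0,x1,y0,y1,z) in [(-.065,.065,-.215,.215,.19),(-.065,.065,-.203,.203,.19),(.057,.065,-.203,.203,.135),(-.062,-.054,-.203,.203,.093)]:
        P=toW([[x0,y0,z],[x1,y0,z],[x1,y1,z],[x0,y1,z]],q); u=((proj(P,c)-off)*s).astype(int)
        cv2.polylines(im,[u.reshape(-1,1,2)],True,(0,0,255),1)
im=cv2.imread('pics/w6.png');draw(im,c,1.55,[0,0]);cv2.imwrite('pics/w6o.png',im)
im=cv2.imread('pics/top0.png')[70:230,55:275];im=np.clip(255*(im/255.)**0.6,0,255).astype(np.uint8);im=cv2.resize(im,None,fx=3.6,fy=3.6,interpolation=cv2.INTER_CUBIC);draw(im,T,3.6,[55,70]);cv2.imwrite('pics/t6o.png',im)
E
```

```text
(no output)
```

View pics/w6o.png

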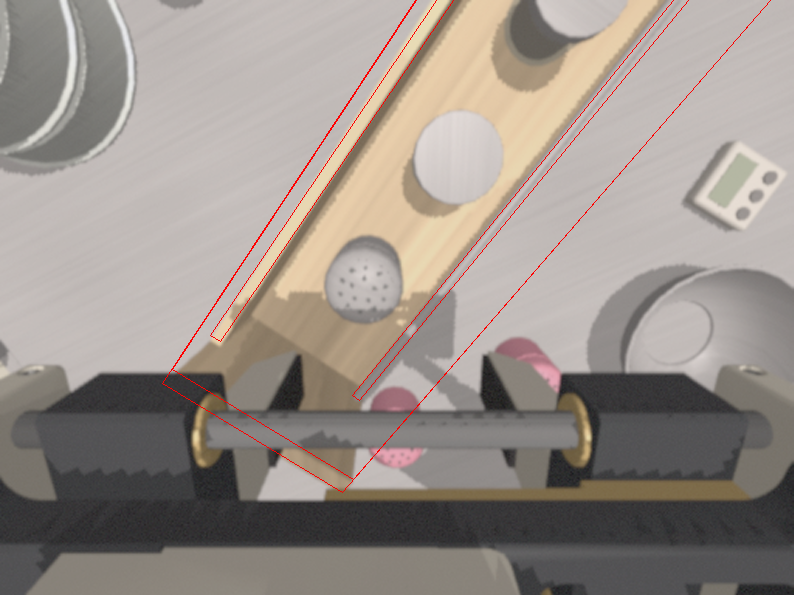

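View pics/t6o.png

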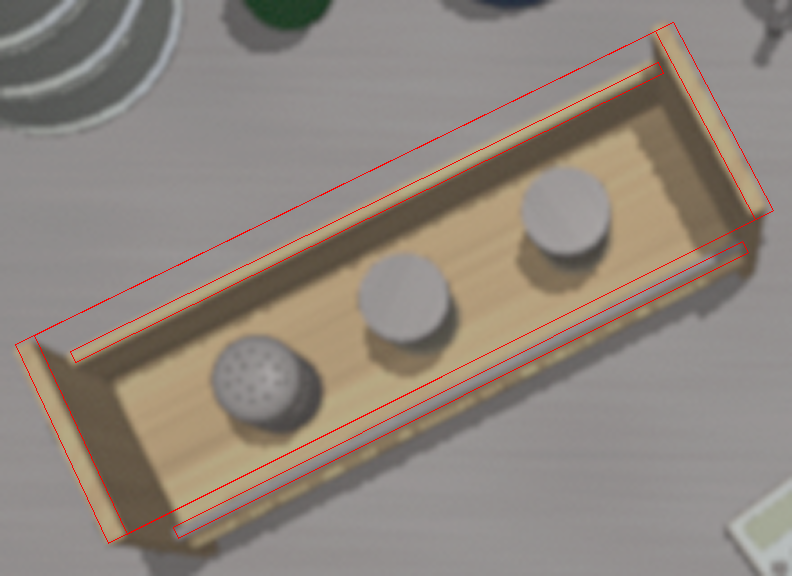

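>>> {"method": "play_rows", "body": {"moves": [[[0.005,-0.01,-0.002,0,0.61],[0.01,-0.008,-0.002,0,0.61],[0.015,-0.002,0,0,0.61],[0.02,0,0,0,0.61],[0.02,0,0,0,0.61],[0.015,0,0,0,0.61],[0.01,0,0,0,0.61],[0.005,0,0,0,0.61],[0,0,0,0,0.61],[0,0,0,0,0.61]]]}}

```text
time: 14.6
tool_pos: [0.5226, 0.3449, 0.1459]
tool_rot: [1.914, 1.563, -1.663]
contact_force: [-0.1, 0.7, 0.5]
opening: 0.0738
```

```bash
python3 - <<'E'
from h import *
plan([.5163,.3515,.107],np.radians(66))
c=cal('wrist');im=robot.read_camera('wrist')[:,:,::-1]
im=np.clip(255*(im/255.)**0.6,0,255).astype(np.uint8)
cv2.imwrite('pics/w7.png',cv2.resize(im,None,fx=1.55,fy=1.55,interpolation=cv2.INTER_CUBIC))
E
```

```text
tool [0.5226 0.3449 0.1459] yaw y-axis -115.0 q6 2.473 F [-0.1  0.7  0.5] t 14.6 open 0.0738
shift mm [38.8, -3.6, 8.6] turn options 179.0 -1.0
```

View pics/w7.png

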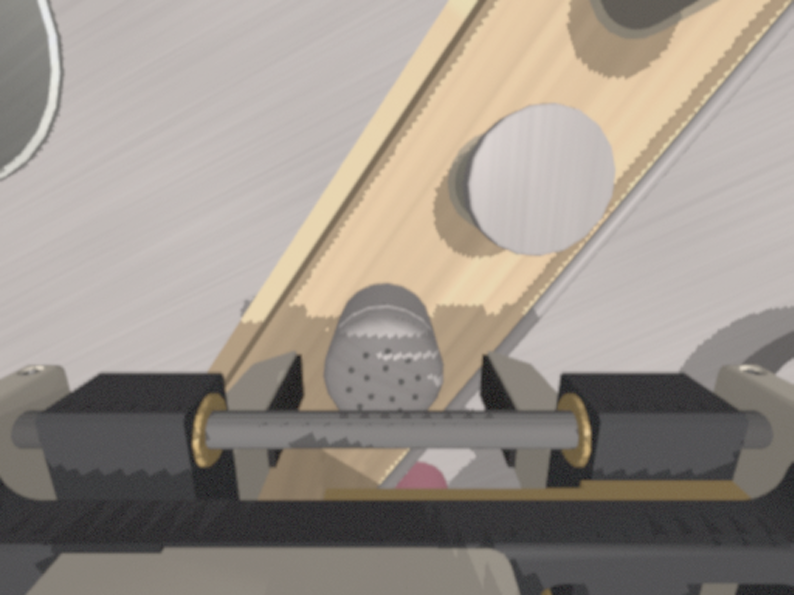

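>>> {"method": "play_rows", "body": {"moves": [[[0,-0.002,0.004,0,0.61],[0,-0.002,0.004,0,0.61],[0.004,0,0.001,0,0.61],[0.008,0,0,0,0.61],[0.01,0,0,0,0.61],[0.008,0,0,0,0.61],[0.004,0,0,0,0.61],[0.002,0,0,0,0.61],[0,0,0,0,0.61],[0,0,0,0,0.61]]]}}

```text
time: 15.65
tool_pos: [0.5159, 0.3534, 0.108]
tool_rot: [2.232, 1.564, -1.344]
contact_force: [-0.8, 0.3, 0.6]
opening: 0.074
```

```bash
python3 - <<'E'
from h import *
plan([.5163,.3515,.107],np.radians(66))
E
```

```text
tool [0.5159 0.3534 0.108 ] yaw y-axis -114.9 q6 2.49 F [-0.8  0.3  0.6] t 15.65 open 0.074
shift mm [1.0, 1.6, -1.2] turn options 179.1 -0.9
```

>>> {"method": "play_rows", "body": {"moves": [[[0,0.001,-0.001,0,0.4],[0,0,0,0,0.2],[0,0,0,0,-0.2],[0,0,0,0,-0.5],[0,0,0,0,-0.5],[0,0,0,0,-0.5],[0,0,0,0,-0.5],[0,0,0,0,-0.5],[0,0,0,0,-0.5],[0,0,0,0,-0.5]]], "grip_force": 25}}

```text
time: 16.65
tool_pos: [0.5169, 0.352, 0.1088]
tool_rot: [2.433, 1.564, -1.143]
contact_force: [0.5, 0.6, -0.8]
opening: 0.0553
```

```bash
python3 - <<'E'
from h import *
plan([.5163,.3515,.167],np.radians(66))
E
```

```text
tool [0.5169 0.352  0.1088] yaw y-axis -114.9 q6 2.488 F [ 0.5  0.6 -0.8] t 16.65 open 0.0553
shift mm [-58.2, 0.9, 0.0] turn options 179.1 -0.9
```

>>> {"method": "play_rows", "body": {"moves": [[[-0.003,0,0,0,-0.5],[-0.006,0,0,0,-0.5],[-0.009,0,0,0,-0.5],[-0.01,0,0,0,-0.5],[-0.012,0,0,0,-0.5],[-0.012,0,0,0,-0.5],[-0.012,0,0,0,-0.5],[-0.008,0,0,0,-0.5],[-0.003,0,0,0,-0.5],[0,0,0,0,-0.5]]]}}

```text
time: 17.65
tool_pos: [0.5169, 0.3528, 0.1922]
tool_rot: [2.787, 1.564, -0.79]
contact_force: [-0.7, -0.4, -1.6]
opening: 0.0558
```

```bash
python3 - <<'E'
from h import *
q=[.5701,.2563,.4995]
plan([.5163,.3515,.167],np.radians(66))
o,R=st(); P=o['tool_pos'];l=(P[:2]-q[:2])@Rz(q[2]);print(l,R[:,0])
t=toW([-.20,.10,P[2]],q)[0];print(t,np.hypot(*t[:2])); rows(t,0,7)
im=robot.read_camera('wrist')[:,:,::-1]
im=np.clip(255*(im/255.)**0.6,0,255).astype(np.uint8)
cv2.imwrite('pics/w8.png',cv2.resize(im,None,fx=1.55,fy=1.55,interpolation=cv2.INTER_CUBIC))
im=robot.read_camera('side')[:,:,::-1]
cv2.imwrite('pics/s8.png',im)
E
```

```text
tool [0.5169 0.3528 0.1922] yaw y-axis -114.9 q6 2.487 F [-0.7 -0.4 -1.6] t 17.65 open 0.0558
shift mm [25.2, 1.3, 0.1] turn options 179.1 -0.9
[-0.00052825  0.11018918] [ 0.00481973 -0.00486167 -0.99997657]
[0.3466369  0.24828488 0.19218509] 0.42638306766019907
[-0.0, 0.024, 0.016, 0.0]
[-0.0, 0.024, 0.016, 0.0]
[-0.0, 0.024, 0.016, 0.0]
[-0.0, 0.024, 0.016, 0.0]
[-0.0, 0.024, 0.016, 0.0]
[-0.0, 0.024, 0.016, 0.0]
[-0.0, 0.024, 0.016, 0.0]
```

View pics/w8.png

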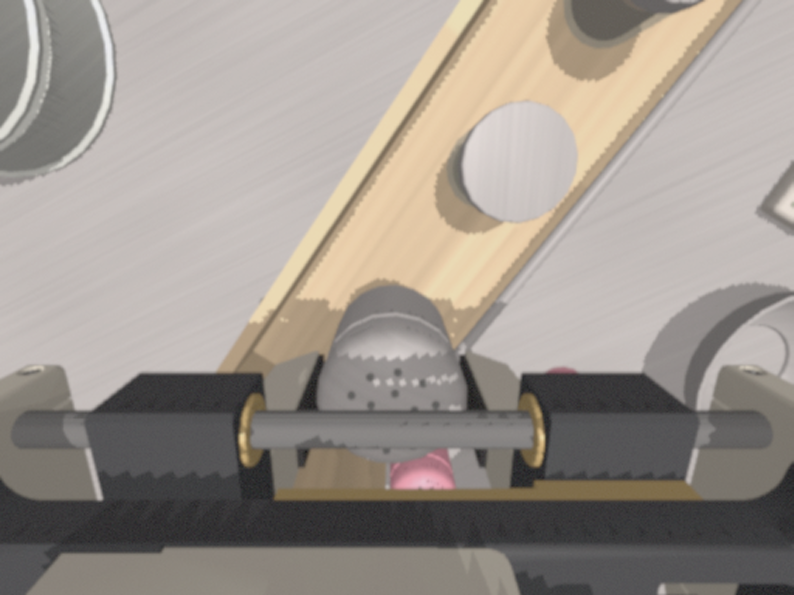

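View pics/s8.png

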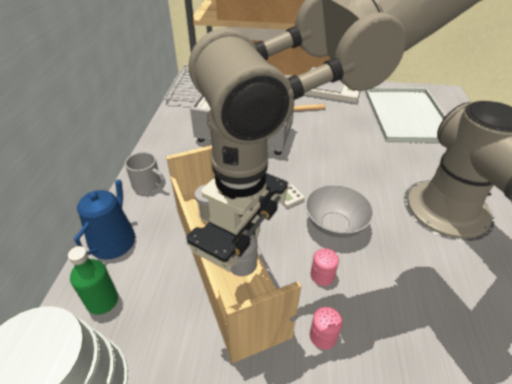

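>>> {"method": "play_rows", "body": {"moves": [[[0,0.012,0.008,0,-0.5],[0,0.02,0.013,0,-0.5],[0,0.024,0.016,0,-0.5],[0,0.024,0.016,0,-0.5],[0,0.024,0.016,0,-0.5],[0,0.024,0.016,0,-0.5],[0,0.02,0.013,0,-0.5],[0,0.012,0.008,0,-0.5],[-0.005,0,0,0,-0.5],[-0.008,0,0,0,-0.5]]]}}

```text
time: 18.75
tool_pos: [0.3433, 0.2466, 0.1979]
tool_rot: [1.353, 1.556, -2.224]
contact_force: [-0.2, 0.7, -1.9]
opening: 0.0555
```

```bash
python3 - <<'E'
from h import *
q=[.5701,.2563,.4995]
T=cal('top')
robot.read_camera('wrist')
im=robot.read_camera('top')[:,:,::-1]; cv2.imwrite('pics/top9.png',im)
g=np.clip(255*(im/255.)**0.6,0,255).astype(np.uint8)[130:225,350:450]
cv2.imwrite('pics/t9.png',cv2.resize(g,None,fx=6,fy=6,interpolation=cv2.INTER_CUBIC))
o,R=st(); P=o['tool_pos'];print(P,(P[:2]-q[:2])@Rz(q[2]),o['opening'],R[:,0],o['contact_force'])
E
```

```text
[0.34443178 0.24720149 0.19888784] [-0.20245463  0.1001052 ] 0.0556045717758504 [-0.00613994 -0.01034301 -0.99992766] [ 0.28497285  0.00252693 -1.52595835]
```

View pics/t9.png

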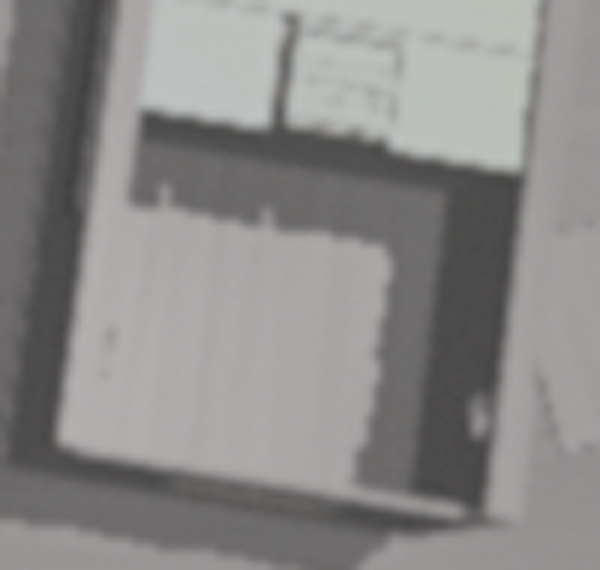

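View pics/top9.png

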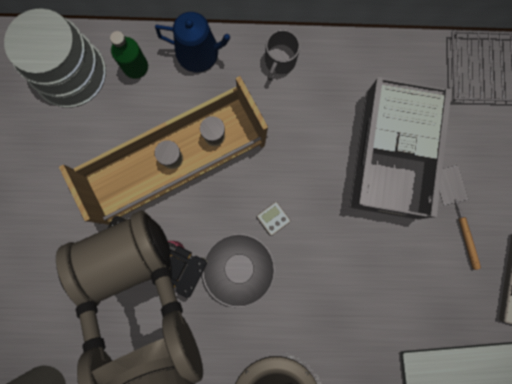

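```bash
python3 - <<'E'
from h import *
T,S=cal('top'),cal('side')
for h in (.0139,.0215):
    X=.15;Y=.085
    L=[(T,X,Y,.107,378,79),(T,X,-Y,.107,446,88),(T,-X,-Y,.107,437,217),(T,-X,Y,.107,359,206),
    (S,X,Y,.107,191,110),(S,-X,Y,.107,285,123),(S,-X,-Y,.107,294,97),(S,X,-Y,.107,208,86)]
    f=lambda p:np.concatenate([(proj(toW([a,b,z+h],p),c)[0]-[u,v]) for c,a,b,z,u,v in L])
    r=least_squares(f,[.6,-.28,-.12]);p=r.x;print(h,p,r.cost)
    A=[ray(px,T,z+h) for px,z in [((373.3,149.2),.102),((437,158.7),.102),((430,215.8),.107),((360,203.3),.107)]]
    A=np.array(A);print(A.round(4).tolist(),'mean',A.mean(0)); print('local',((A[:,:2]-p[:2])@Rz(p[2])).round(4).tolist())
    print('tab final local',(np.array([.6084,-.2806])-p[:2])@Rz(p[2]),'bay@-.08',toW([-.082,0,0],p))
E
```

```text
0.0139 [ 0.60024103 -0.27607783 -0.12424968] 9.495510608428201
[[0.5926, -0.2045, 0.1159], [0.5742, -0.3506, 0.1159], [0.4427, -0.3288, 0.1209], [0.467, -0.1718, 0.1209]] mean [ 0.51914527 -0.26391659  0.1184    ]
local [[-0.0164, 0.0701], [-0.0166, -0.0772], [-0.1498, -0.0718], [-0.1451, 0.087]]
tab final local [ 0.00865651 -0.00347616] bay@-.08 [[ 0.51887317 -0.26591555  0.        ]]
0.0215 [ 0.5988233  -0.27223311 -0.12468739] 17.381569082032662
[[0.591, -0.2024, 0.1235], [0.5727, -0.3474, 0.1235], [0.4422, -0.3257, 0.1285], [0.4663, -0.1699, 0.1285]] mean [ 0.51803101 -0.26137888  0.126     ]
local [[-0.0165, 0.0683], [-0.0166, -0.0778], [-0.1488, -0.0726], [-0.1442, 0.085]]
tab final local [ 0.01054289 -0.00711093] bay@-.08 [[ 0.5174599  -0.26203522  0.        ]]
```

```bash
python3 - <<'E'
from h import *
plan([.5185,-.2655,.21],-.1243+np.pi/2)
rows([.5185,-.2655,.21],-17.8,18)
E
```

```text
tool [0.3444 0.2472 0.1989] yaw y-axis -114.9 q6 2.455 F [ 0.3  0.  -1.5] t 18.85 open 0.0556
shift mm [-6.9, 391.7, -374.0] turn options 162.2 -17.8
[-0.0, 0.022, -0.021, -0.99]
[-0.0, 0.022, -0.02, -0.99]
[-0.0, 0.022, -0.02, -0.99]
[-0.0, 0.023, -0.02, -0.99]
[-0.0, 0.023, -0.019, -0.99]
[-0.0, 0.023, -0.019, -0.99]
[-0.0, 0.024, -0.018, -0.99]
[-0.0, 0.024, -0.018, -0.99]
[-0.0, 0.024, -0.018, -0.99]
[-0.0, 0.025, -0.017, -0.99]
[-0.0, 0.025, -0.017, -0.99]
[-0.0, 0.025, -0.016, -0.99]
[-0.0, 0.026, -0.016, -0.99]
[-0.0, 0.026, -0.015, -0.99]
[-0.0, 0.026, -0.015, -0.99]
[-0.0, 0.026, -0.015, -0.99]
[-0.0, 0.027, -0.014, -0.99]
[-0.0, 0.027, -0.014, -0.99]
```

>>> {"method": "play_rows", "body": {"moves": [[[-0.002,0.012,-0.012,-1,-0.5],[-0.002,0.022,-0.02,-1,-0.5],[-0.002,0.022,-0.02,-1,-0.5],[-0.002,0.023,-0.02,-1,-0.5],[-0.001,0.023,-0.019,-1,-0.5],[-0.001,0.023,-0.019,-1,-0.5],[-0.001,0.024,-0.018,-1,-0.5],[-0.001,0.024,-0.018,-1,-0.5],[-0.001,0.024,-0.018,-1,-0.5],[-0.001,0.025,-0.017,-1,-0.5]]]}}

```text
time: 19.85
tool_pos: [0.4517, -0.0295, 0.2165]
tool_rot: [1.988, 1.563, -1.401]
contact_force: [1.2, 0.2, -1.5]
opening: 0.0555
```

```bash
python3 - <<'E'
from h import *
plan([.5185,-.2655,.21],-.1243+np.pi/2)
rows([.5185,-.2655,.21],-7.4,8)
E
```

```text
tool [ 0.4517 -0.0295  0.2165] yaw y-axis -104.1 q6 1.591 F [ 1.2  0.2 -1.5] t 19.85 open 0.0555
shift mm [8.5, 212.5, -122.4] turn options 173.0 -7.0
[0.001, 0.027, -0.015, -0.93]
[0.001, 0.027, -0.015, -0.93]
[0.001, 0.027, -0.014, -0.93]
[0.001, 0.027, -0.014, -0.93]
[0.001, 0.027, -0.014, -0.93]
[0.001, 0.028, -0.013, -0.93]
[0.001, 0.028, -0.013, -0.93]
[0.001, 0.028, -0.012, -0.93]
```

>>> {"method": "play_rows", "body": {"moves": [[[0,0.027,-0.015,-0.9,-0.5],[0,0.027,-0.015,-0.9,-0.5],[0,0.027,-0.014,-0.9,-0.5],[0,0.027,-0.014,-0.9,-0.5],[0,0.027,-0.014,-0.9,-0.5],[0,0.027,-0.013,-0.9,-0.5],[0,0.022,-0.011,-0.9,-0.5],[0,0.012,-0.006,-0.5,-0.5],[0,0,0,0,-0.5],[0,0,0,0,-0.5]]]}}

```text
time: 20.85
tool_pos: [0.5236, -0.2588, 0.2151]
tool_rot: [2.097, 1.561, -1.173]
contact_force: [0.3, 0.5, -2.4]
opening: 0.0554
```

```bash
python3 - <<'E'
from h import *
plan([.5185,-.2655,.15],-.1243+np.pi/2)
im=robot.read_camera('wrist')[:,:,::-1]
im=np.clip(255*(im/255.)**0.6,0,255).astype(np.uint8)
cv2.imwrite('pics/w10.png',cv2.resize(im,None,fx=1.55,fy=1.55,interpolation=cv2.INTER_CUBIC))
E
```

```text
tool [ 0.5236 -0.2588  0.2151] yaw y-axis -97.4 q6 1.113 F [ 0.3  0.5 -2.4] t 20.85 open 0.0554
shift mm [65.1, 6.8, 4.5] turn options 179.8 -0.2
```

View pics/w10.png

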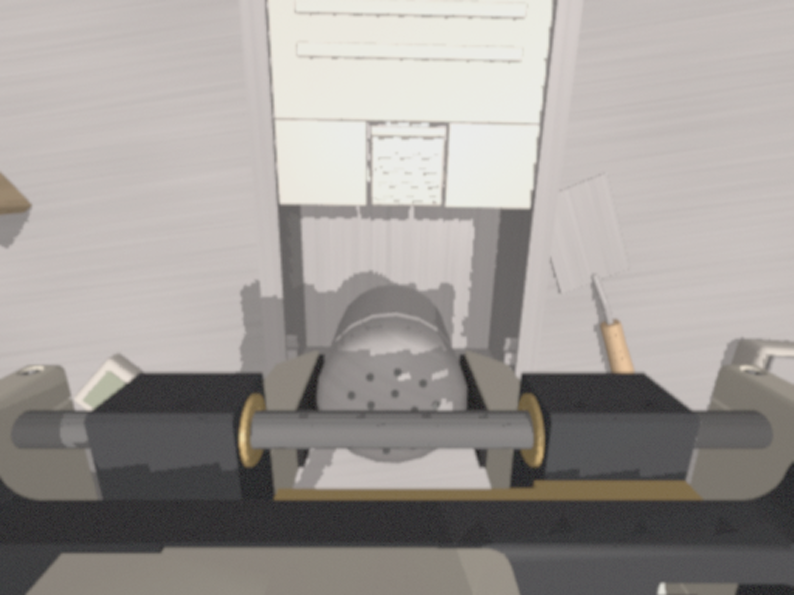

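>>> {"method": "play_rows", "body": {"moves": [[[0.003,0.003,0.002,0,-0.5],[0.005,0.003,0.002,0,-0.5],[0.008,0,0,0,-0.5],[0.01,0,0,0,-0.5],[0.01,0,0,0,-0.5],[0.008,0,0,0,-0.5],[0.005,0,0,0,-0.5],[0.003,0,0,0,-0.5],[0,0,0,0,-0.5],[0,0,0,0,-0.5]]]}}

```text
time: 21.9
tool_pos: [0.5181, -0.2616, 0.1579]
tool_rot: [1.976, 1.563, -1.291]
contact_force: [-0.6, -0.0, -1.6]
opening: 0.0552
```

```bash
python3 - <<'E'
from h import *
plan([.5185,-.2655,.085],-.1243+np.pi/2)
p=[.60044,-.27735,-.12368,.018]
c=cal('wrist');im=robot.read_camera('wrist')[:,:,::-1]
im=np.clip(255*(im/255.)**0.6,0,255).astype(np.uint8)
im=cv2.resize(im,None,fx=1.55,fy=1.55,interpolation=cv2.INTER_CUBIC)
P=toW([[-.017,.074,.125],[-.017,-.074,.125],[-.147,-.074,.125],[-.147,.074,.125]],p)
cv2.polylines(im,[(proj(P,c)*1.55).astype(int).reshape(-1,1,2)],True,(0,0,255),1)
cv2.imwrite('pics/w11.png',im)
E
```

```text
tool [ 0.5181 -0.2616  0.1579] yaw y-axis -97.2 q6 1.101 F [-0.6 -0.  -1.6] t 21.9 open 0.0552
shift mm [73.0, 3.3, -0.7] turn options 180.0 -0.0
```

View pics/w11.png

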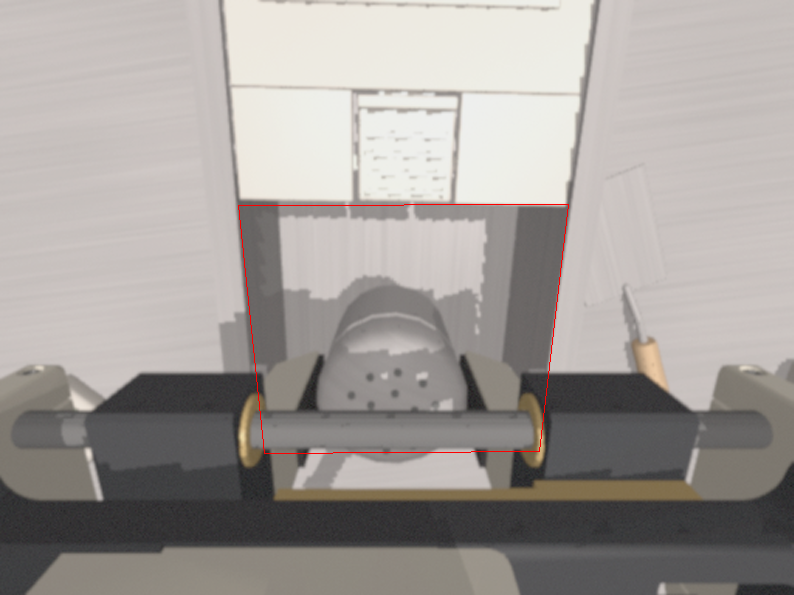

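>>> {"method": "play_rows", "body": {"moves": [[[0.003,0.002,0,0,-0.5],[0.007,0.001,0,0,-0.5],[0.009,0,0,0,-0.5],[0.01,0,0,0,-0.5],[0.009,0,0,0,-0.5],[0.008,0,0,0,-0.5],[0.005,0,0,0,-0.5],[0.003,0,0,0,-0.5],[0,0,0,0,-0.5],[0,0,0,0,-0.5]]]}}

```text
time: 22.95
tool_pos: [0.5179, -0.2653, 0.099]
tool_rot: [1.974, 1.563, -1.292]
contact_force: [0.3, 0.1, -2.0]
opening: 0.0559
```

```bash
python3 - <<'E'
from h import *
plan([.5185,-.2655,.07],-.1243+np.pi/2)
E
```

```text
tool [ 0.5179 -0.2653  0.099 ] yaw y-axis -97.2 q6 1.096 F [ 0.3  0.1 -2. ] t 22.95 open 0.0559
shift mm [29.0, -0.1, -0.6] turn options 180.0 -0.0
```

Expected contact is between 0.064 and 0.072. I'll descend to about 0.076, then creep.

>>> {"method": "play_rows", "body": {"moves": [[[0.002,0,0,0,-0.5],[0.003,0,0,0,-0.5],[0.003,0,0,0,-0.5],[0.003,0,0,0,-0.5],[0.003,0,0,0,-0.5],[0.002,0,0,0,-0.5],[0.001,0,0,0,-0.5],[0,0,0,0,-0.5],[0,0,0,0,-0.5],[0,0,0,0,-0.5]]]}}

```text
time: 23.95
tool_pos: [0.5185, -0.2659, 0.0816]
tool_rot: [2.125, 1.561, -1.142]
contact_force: [-0.1, 1.0, -3.0]
opening: 0.0554
```

```bash
python3 - <<'E'
from h import *
plan([.5185,-.2655,.07],-.1243+np.pi/2)
E
```

```text
tool [ 0.5185 -0.2659  0.0816] yaw y-axis -97.2 q6 1.096 F [-0.1  1.  -3. ] t 23.95 open 0.0554
shift mm [11.6, -0.5, 0.1] turn options 180.0 -0.0
```

>>> {"method": "play_rows", "body": {"moves": [[[0.001,0,0,0,-0.5],[0.001,0,0,0,-0.5],[0.001,0,0,0,-0.5],[0.001,0,0,0,-0.5],[0.001,0,0,0,-0.5],[0.001,0,0,0,-0.5],[0.001,0,0,0,-0.5],[0.0005,0,0,0,-0.5],[0,0,0,0,-0.5],[0,0,0,0,-0.5]]]}}

```text
time: 24.95
tool_pos: [0.5187, -0.2661, 0.0736]
tool_rot: [2.151, 1.561, -1.116]
contact_force: [0.4, -0.5, -1.6]
opening: 0.0554
```

```bash
python3 - <<'E'
from h import *
plan([.5185,-.2655,.07],-.1243+np.pi/2)
E
```

```text
tool [ 0.5187 -0.2661  0.0736] yaw y-axis -97.2 q6 1.096 F [ 0.4 -0.5 -1.6] t 24.95 open 0.0554
shift mm [3.6, -0.5, 0.3] turn options 180.0 -0.0
```

>>> {"method": "play_rows", "body": {"moves": [[[0.0005,0,0,0,-0.5],[0.0005,0,0,0,-0.5],[0.0005,0,0,0,-0.5],[0.0005,0,0,0,-0.5],[0.0005,0,0,0,-0.5],[0.0005,0,0,0,-0.5],[0.0005,0,0,0,-0.5],[0.0005,0,0,0,-0.5],[0.0005,0,0,0,-0.5],[0.0005,0,0,0,-0.5]]]}}

```text
time: 25.95
tool_pos: [0.519, -0.2662, 0.0702]
tool_rot: [2.229, 1.56, -1.038]
contact_force: [-1.2, 1.3, 5.4]
opening: 0.0555
```

```bash
python3 - <<'E'
from h import *
plan([.5185,-.2655,.07],-.1243+np.pi/2)
E
```

```text
tool [ 0.519  -0.2662  0.0702] yaw y-axis -97.2 q6 1.096 F [-1.2  1.3  5.4] t 25.95 open 0.0555
shift mm [0.2, -0.6, 0.6] turn options 180.0 -0.0
```

>>> {"method": "play_rows", "body": {"moves": [[[0,0,0,0,-0.5],[0,0,0,0,0.2],[0,0,0,0,0.25],[0,0,0,0,0.3],[0,0,0,0,0.4],[0,0,0,0,0.43],[0,0,0,0,0.43],[0,0,0,0,0.43],[0,0,0,0,0.43],[0,0,0,0,0.43]]]}}

```text
time: 26.95
tool_pos: [0.5196, -0.2667, 0.0696]
tool_rot: [2.269, 1.558, -0.997]
contact_force: [0.6, -0.4, 0.6]
opening: 0.0658
```

```bash
python3 - <<'E'
from h import *
plan([.5185,-.2655,.25],-.1243+np.pi/2)
im=robot.read_camera('wrist')[:,:,::-1]
im=np.clip(255*(im/255.)**0.6,0,255).astype(np.uint8)
cv2.imwrite('pics/w12.png',cv2.resize(im,None,fx=1.55,fy=1.55,interpolation=cv2.INTER_CUBIC))
E
```

```text
tool [ 0.5196 -0.2667  0.0696] yaw y-axis -97.2 q6 1.096 F [ 0.6 -0.4  0.6] t 26.95 open 0.0658
shift mm [-180.4, 0.7, -0.2] turn options 180.0 -0.0
```

View pics/w12.png

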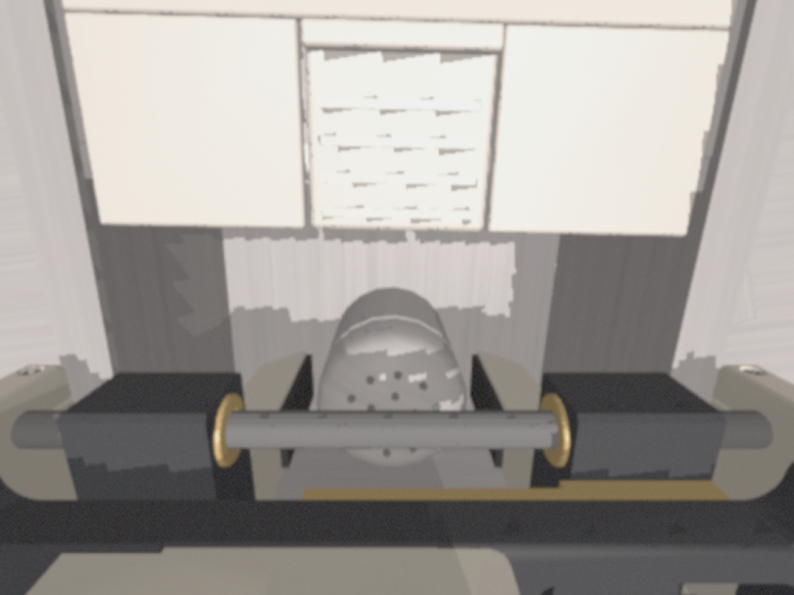

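>>> {"method": "play_rows", "body": {"moves": [[[-0.004,0,0,0,0.43],[-0.008,0,0,0,0.43],[-0.01,0,0,0,0.43],[-0.015,0,0,0,0.43],[-0.02,0,0,0,0.43],[-0.025,0,0,0,0.43],[-0.03,0,0,0,0.43],[-0.03,0,0,0,0.43],[-0.02,0,0,0,0.43],[-0.01,0,0,0,0.43]]]}}

```text
time: 28.0
tool_pos: [0.5178, -0.2643, 0.2545]
tool_rot: [2.334, 1.556, -0.932]
contact_force: [0.0, 0.6, 0.4]
opening: 0.0659
```

```bash
python3 - <<'E'
from h import *
plan([.45,-.1,.27],-.1243+np.pi/2)
E
```

```text
tool [ 0.5178 -0.2643  0.2545] yaw y-axis -97.2 q6 1.096 F [0.  0.6 0.4] t 28.0 open 0.0659
shift mm [-18.1, -154.4, 87.6] turn options 180.0 -0.0
```

>>> {"method": "play_rows", "body": {"moves": [[[-0.002,-0.015,0.009,0,0.43],[-0.002,-0.02,0.012,0,0.43],[-0.002,-0.02,0.012,0,0.43],[-0.002,-0.02,0.012,0,0.43],[-0.002,-0.02,0.012,0,0.43],[-0.002,-0.02,0.012,0,0.43],[-0.002,-0.02,0.012,0,0.43],[0,-0.01,0.006,0,0.43],[0,0,0,0,0.43],[0,0,0,0,0.43]]]}}

```text
time: 29.0
tool_pos: [0.4459, -0.1046, 0.2689]
tool_rot: [2.397, 1.552, -0.871]
contact_force: [0.1, -0.2, -0.1]
opening: 0.0656
```

```bash
python3 - <<'E'
from h import *
for n in ['top','side']:
    im=robot.read_camera(n)[:,:,::-1]
    im=np.clip(255*(im/255.)**0.7,0,255).astype(np.uint8)
    cv2.imwrite(f'pics/{n}f.png',cv2.resize(im,None,fx=1.5,fy=1.5,interpolation=cv2.INTER_CUBIC))
E
```

```text
(no output)
```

View pics/topf.png

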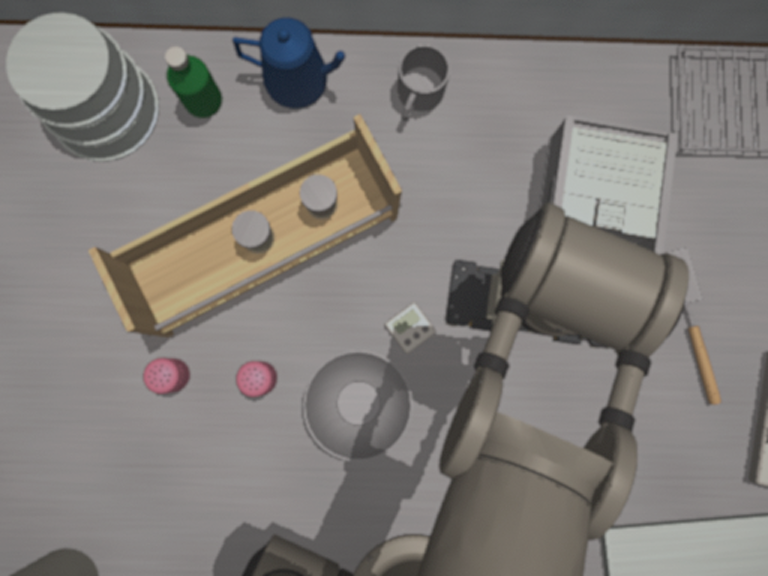

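View pics/sidef.png

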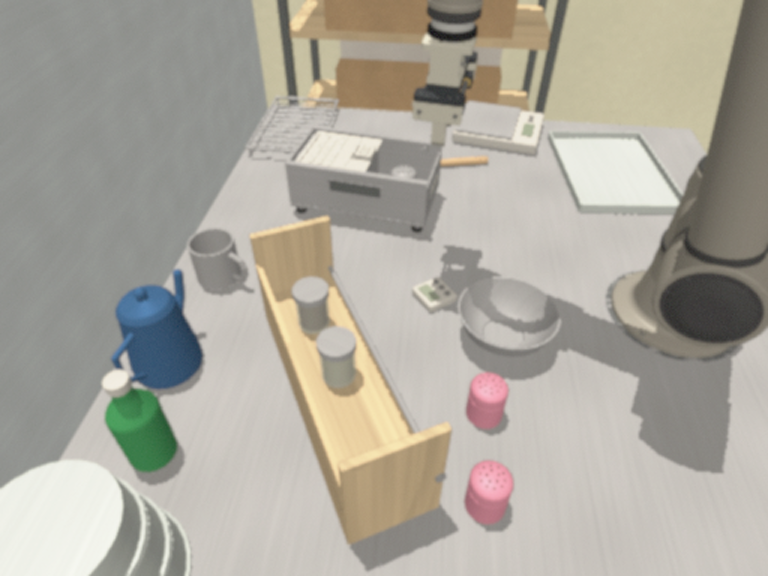

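The side view shows the shaker upright in the bay at (403,172). The jars and timer haven't moved and the cover is fully open.

```bash
python3 -c "
from cell import robot
print(robot.observe()['contact_force'],robot.observe()['time']); print(robot.hand_in())"
```

```text
[ 0.4897174  -0.0078533   0.11341888] 29.1
the job is handed in; nothing more can be done
None
```

The job is done and handed in at 29.1 s. The caddy's cover is fully open, and the steel sugar shaker stands upright on the floor of the open bay.

- **Cover:** I pressed the tab to its stop and slid the cover about 125 mm to its end stop. The highest force I read was about 24 N, against the 35 N limit. For part of the slide, well past the latch zone, the press eased to about 7 N and the tab rose roughly 2 mm, so it was not at full stroke the whole way. I pressed it firmly down again before the end.
- **Shaker:** I lifted it about 85 mm, drew it out over the front rail, clear of the rack, and lowered it until it touched the bay floor at about 5 N. It stood free after release.
- **Last checks:** The final side and top pictures show both jars, the timer and the pink look-alikes in place. The side picture shows the shaker upright. The wrist force was about zero and the gripper was clear of everything.
- **What disagreed:** The cameras put the caddy about 14 mm off the bench, but the tab and floor contacts put it at about 20–22 mm. I went by contact. Pressing also tilted the tool by about 5°; pushing against the end stop brought that back to 0.5° before the grasp.

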